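# Lock a spice dish with its loose stone ball onto the rising stand

### The job

Lift the white spice dish by its bail handle out of the wooden ring, keeping it level and the loose brown stone ball in its middle, and set its lugged foot down through the slots of the stand's socket until it is fully seated. Then give the dish a quarter turn, either way, so that its lugs lock under the socket's brass tabs, and draw it up by its handle so that the stand's post rises with it by about 40 mm. Finish still holding the dish up there, level, with the ball in the middle; leave the timer, tin, garlic and lemon where they are.

Things in the scene. Friction and masses are not known exactly. Their poses are not given: they have to be found in the camera images.
- dish: shallow white round spice dish, 150 mm across, 0.32 kg, loose. Origin: centre of the underside of its foot; z up its axis. The brass foot is a shaft 28 mm across, 20 mm high, with two lugs at its bottom along the dish's +x and -x (52 mm tip to tip, 12 mm wide, z 0 to 6 mm). Above it a base disc 96 mm across (underside z = 20 mm); rim at z = 50 mm. The same after half a turn
- dish_grip (a point): centre of the dark wooden grip bar on top of the dish's steel bail handle, 100 mm straight above the dish's origin, axes as the dish's. Handle and bar run along the dish's x, as the lugs do. Bar: 56 mm long, 11 mm thick (dish's y), 15 mm high; take it from above, across its thickness, in its middle
- dish_seat (a point): middle of the dish's inner floor, 30 mm above the dish's origin: where the ball rests. From a flat 9 mm in radius the floor slopes up gently to the rim
- ball_center (a point): centre of the loose terracotta-brown stone ball, 26 mm across, 30 g, which lies in the middle of the dish and can roll; carry and turn the dish gently
- cradle: fixed wooden ring on the worktop, 108 mm outside, 76 mm inside, 26 mm high, in which the dish starts: the base disc lies on the ring's top, the foot hangs inside, its underside 6 mm above the worktop. Origin: centre of its underside
- stand: fixed foot of the stand: a dark wooden plate 160 mm (its x) by 100 mm (its y), 12 mm thick, with a brass sleeve up to z = 60 mm. Origin: centre of the underside. The socket's slots run along its x, its long side
- socket (a point): centre of the inner floor of the round dark steel socket (70 mm outside, 60 mm inside) on top of the stand's post, 65 mm above the worktop while the post is down; axes as the stand's. With the lugs along the slots (within 0.3 rad, 3 mm off-centre) the foot goes in; fully seated, the dish's origin is at this point. A quarter turn then brings the lugs under the tabs; no end stop, no click
- post (a joint): height of the stand's sliding post in m: 0 down, 0.05 at its upper stop. It weighs 0.25 kg, cannot turn, and sinks back down if let go
- timer: kitchen timer, 67 mm across, 54 mm high, bystander; origin at the centre of its underside
- tin: small tin, 75 mm across, 58 mm high, bystander; origin at the centre of its underside
- garlic: garlic bulb, about 50 mm, bystander; origin at the centre of its underside
- lemon: yellow lemon, 77 x 51 x 52 mm, bystander; origin at the centre of its underside
- socket_rim (a point): centre of the socket's mouth, 15 mm above its floor, axes as the stand's. Brass tabs reach inwards from the +y and -y sides to 19 mm from the axis (underside 9 mm, top 15 mm above the floor). The slots between them, 26 mm wide, run along +x and -x, each marked by a red block on the outer wall. The locked dish has 3 mm of play upwards, then lifts the post
Things that resemble listed ones, but are neither listed nor needed, are in the scene too. There is more than one size of the dish; the job needs the largest.

How it is judged:
By the outcome, as a careful person would: the job done as asked, in the order asked, and still so for the second after the job is handed in, while the arm keeps its last pose, push and grip.
It also fails if it takes over 66 s, if anything falls off the work surface, if the arm or the gripper's body presses on something with over 40 N, if the wrist force passes 120 N, or if a joint passes its speed limit or range.

### The arm

A 6-joint arm with a two-finger parallel gripper is mounted at the origin on a cart in front of the work surface, level with it; the furniture and walls round the work are solid. World frame = base frame: x ahead of the robot, y to its left, z up, the work surface at z = 0. Lengths are in mm, angles in degrees, forces in N, time in s.
With the tool pointing down it reaches from about 300 to 850 mm from the base axis. Payload 4.2 kg.
Tool frame: the origin (TCP) lies at the very end of the fingers, on their centre line; the grasp point (between the pads) lies 19 mm behind it (env.grasp_offset is the distance from the TCP to the grasp point, in mm); z points along the fingers, y is the line along which they close (so a half turn about z gives the same grasp; the last joint's range is limited). The gripper opens to 91 mm and grips with 3 to 60 N. Pads are 32 mm wide; open, the fingers measure 118 mm over their backs; the gripper's body (76 mm by 178 mm) begins 60 mm behind the grasp point.
Start: joints at [-76.146, 18.312, 89.639, -0, 72.044, -1.146], TCP at [148.824, -555.423, 213.976] pointing down, gripper open.
Joint ranges: [-177.97, 177.97], [-48.28, 115.42], [12.27, 149.76], [-77.06, 257.06], [2.81, 150.46], [-146.56, 146.56]. Speed limits (degrees/s): [147.25, 147.25, 180, 180, 180, 180].

### API

Orientations are given as [roll, pitch, yaw] about the fixed x, y, z axes, in that order (R = Rz(yaw) Ry(pitch) Rx(roll)).
In Python, from workcell import env, eyes gives the robot as it stands.
- The arm moves only by the tool send_rows, never from a script. Its arguments are lists of equal length, an entry for each row: "grip": the opening, from -1 (shut) to 1 (fully open), so that 0 is half open; "xyz": the shift along the world's x, y, z in m, a list of three; "yaw": the turn about the world's z in degrees. A call has 1 to 8 rows; each row is the pose to reach, as a shift and turn from the pose commanded when the call began; what a row does not reach only later rows make up. A row lasts 1/12 s, in which the tool goes at most 41.7 mm and 7.16 degrees, less where a joint would pass 70% of its speed; a pose out of reach is approached as far as the arm can. A call with a gripper value outside its range is refused whole. The fingers move at their own pace and stop on an object; "grip_force" is the grip in N (left out, the last holds). Time passes only in rows, so rows that repeat a pose let the fingers close. It gives the time, the measured TCP pose, the force, the opening and the grip force at its end, in the units of the state.
- env.state(): the state, without advancing time (a new reading comes with each control period).
- eyes.grab_frame(name): name is "scene" or "top" or "wrist"; returns a dict with "frame" (480x640x3 uint8, red, green, blue), "fx", "fy", "cx", "cy" (pixels), "pose" (4x4, takes a point from camera to world coordinates). Camera axes: x right, y down, z forward; pixel columns grow to the right and rows downward; lengths in mm; the calibration is good to about 2 mm. A picture is of the moment at which its call begins. There is no depth.
- env.job_done(): hands the job in; it is judged then, once.
The state is a dict: "time_s": time; "qpos": joint angles; "qvel": joint speeds; "effort": joint torques, N m; "ee_pos": TCP position; "ee_rot": TCP orientation; "force": force on the tool from outside, world axes, zero at the start; "torque": the same for the moment, N m; "gripper_width": finger opening in mm; "gripper_force": force on a finger pad.
Only numpy, scipy, OpenCV 4.12 (cv2) and the standard library are available. Lean on these libraries where they do the work, as an engineer would, in place of code of your own. Each camera call takes 0.05 s, during which the arm holds its last target. There are 200 camera calls.

## Working session

There is one attempt and no reset: what is moved stays moved. The work goes in short steps, Python scripts to look and compute and a tool call to move; the robot and the scene stay as the last step left them, time stands still between calls to the robot, and variables do not carry over. Pictures are saved under pics/ and viewed, at most 10 in all, crops included, and the job is handed in when it is done.

Besides the shell and the picture viewer there is one more tool, called after "Emit:" as name([rows], argument=value, ...), one row to a line, values as JSON. send_rows: Moves the arm, as the interface text tells. Its arguments: {"type":"object","properties":{"grip":{"type":"array"},"xyz":{"type":"array"},"yaw":{"type":"array"},"grip_force":{"type":"number"}},"required":["grip","xyz","yaw"]}

```bash
mkdir -p pics; cat > h.py <<'E'
import numpy as np, cv2
from workcell import env, eyes
def grab(n,save=None):
    g=eyes.grab_frame(n)
    if save: cv2.imwrite('pics/'+save,g['frame'][:,:,::-1])
    np.savez(f'last_{n}.npz',**g)
    return g
def cast(g,u,v,z):
    d=np.array([(u-g['cx'])/g['fx'],(v-g['cy'])/g['fy'],1.0]); P=np.array(g['pose'])
    d=P[:3,:3]@d; o=P[:3,3]; return o+d*(z-o[2])/d[2]
def proj(g,p):
    P=np.linalg.inv(np.array(g['pose'])); q=P[:3,:3]@np.array(p)+P[:3,3]
    return g['fx']*q[0]/q[2]+g['cx'], g['fy']*q[1]/q[2]+g['cy']
E
python3 - <<'E'
from h import *
for n in ('scene','top'):
    g=grab(n,n+'1.png'); print(n,g['fx'],g['cx'],g['cy'],np.round(g['pose'],3).tolist())
print(env.state())
E
```

```text
scene 565.6393897364364 322.7641635639095 234.95672050518556 [[1.0, 0.024, -0.0, 527.79], [0.017, -0.698, 0.716, -889.525], [0.017, -0.715, -0.698, 1004.577], [0.0, 0.0, 0.0, 1.0]]
top 604.0872731669353 314.9544819097486 236.6807797165123 [[-0.026, -0.987, 0.159, 269.367], [-1.0, 0.028, 0.009, 59.152], [-0.013, -0.159, -0.987, 1651.014], [0.0, 0.0, 0.0, 1.0]]
{'time_s': 0.1, 'qpos': array([-7.61459735e+01,  1.83473841e+01,  8.96989188e+01, -1.90157760e-03,
        7.20420082e+01, -1.14434024e+00]), 'qvel': array([-0.04339568, -0.00813348, -0.07047128,  0.01958924,  0.12588441,
        0.01676888]), 'effort': array([-4.91088667e-04, -4.13333309e+01, -2.32509649e+01,  7.28300423e-02,
        4.21531464e-02, -6.11026621e-05]), 'ee_pos': array([ 148.70613031, -554.98526108,  213.21366113]), 'ee_rot': array([-1.79911670e+02,  4.39958741e-05,  1.49989545e+01]), 'force': array([-0.23648213, -0.14205907, -0.37699471]), 'torque': array([-0.02304649, -0.07486393,  0.02933244]), 'gripper_force': 0.0, 'gripper_width': 91.44442693762173}
```

View pics/scene1.png

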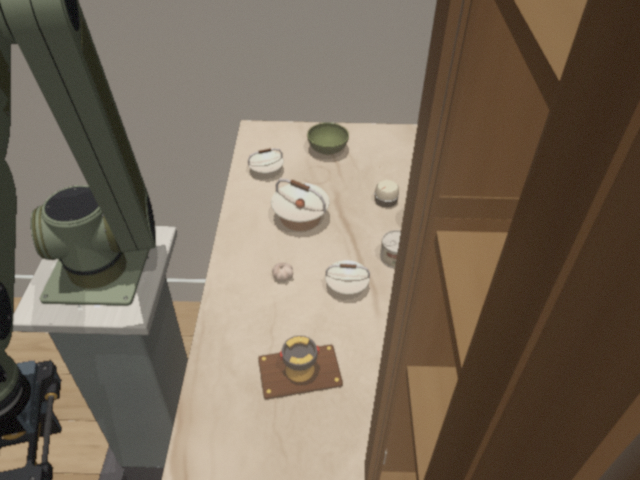

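View pics/top1.png

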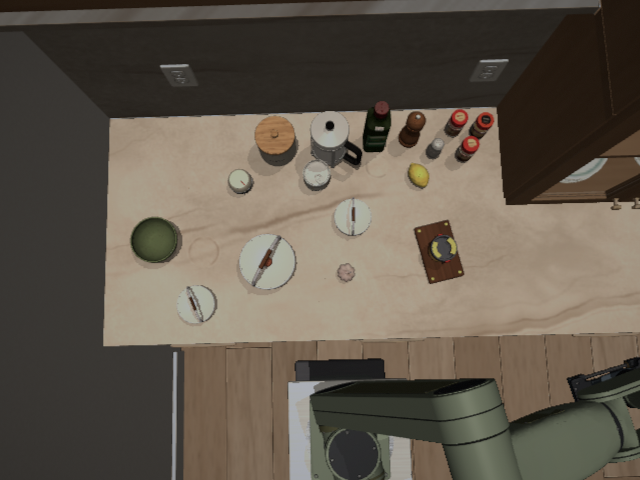

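The scene picture shows the big dish at (300,203) with its bar at (300,186), and the stand at (300,365). In the top picture the big dish is at (267,262), handle from about (280,238) to (252,288), and the stand is at (440,251) with its yellow tabs.

```bash
python3 - <<'E'
from h import *
g=dict(np.load('last_top.npz')); s=dict(np.load('last_scene.npz'))
t=g['frame']; sc=s['frame']
print('dish c',cast(g,267,262,56)[:2],'scene',cast(s,299,203,56)[:2])
h0=cast(g,280,238,95);h1=cast(g,252,288,95);d=h1-h0;print('handle',h0,h1,np.degrees(np.arctan2(d[1],d[0])))
# stand plate: dark brown contour
hsv=cv2.cvtColor(t,cv2.COLOR_RGB2HSV)
m=((hsv[...,2]<130)).astype(np.uint8); m[:, :405]=0; m[:,475:]=0; m[:210]=0; m[295:]=0
c=max(cv2.findContours(m,0,2)[0],key=cv2.contourArea); r=cv2.minAreaRect(c); print(r)
b=[cast(g,*p,12)[:2] for p in cv2.boxPoints(r)]; print(np.round(b),np.mean(b,0))
for i in range(2): d=b[i+1]-b[i]; print(np.linalg.norm(d),np.degrees(np.arctan2(d[1],d[0])))
print('tabs',cast(g,443,249,80))
a=cv2.resize(t[210:310,220:320],(400,400),interpolation=2);b=cv2.resize(t[200:300,390:490],(400,400),interpolation=2)
e=cv2.resize(sc[160:240,260:340],(400,400)); f=cv2.resize(sc[320:400,260:340],(400,400))
cv2.imwrite('pics/crop1.png',cv2.resize(np.vstack([np.hstack([a,b])]),(800,400))[:,:,::-1])
E
```

```text
dish c [462.3306477  202.49191496] scene [465.02406074 196.84365079]
handle [519.71322915 164.19321945  95.        ] [391.24755465 238.57087519  95.        ] 149.93048470083036
((438.3464660644531, 251.31825256347656), (59.63457489013672, 37.928123474121094), 74.57783508300781)
[[ 552. -194.]
 [ 577. -296.]
 [ 417. -329.]
 [ 393. -229.]] [ 484.79183835 -262.0615337 ]
105.02219957037694 -76.0329657606158
163.1390737871432 -168.2626530953847
tabs [ 481.02907585 -261.3222054    80.        ]
```

View pics/crop1.png

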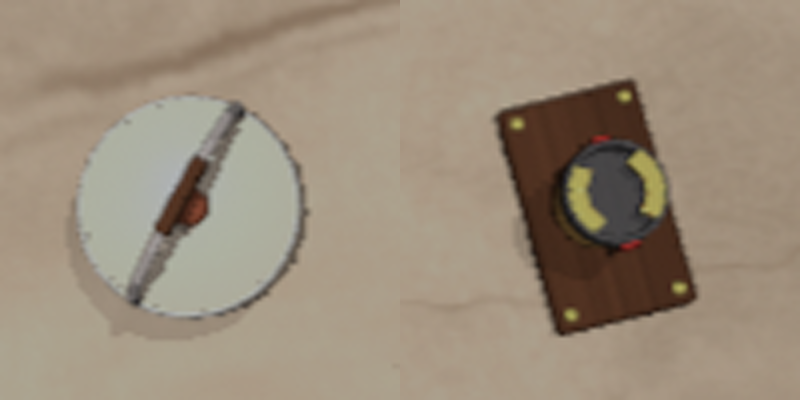

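Big dish is at about (463,200) with handle near 150°. The stand is at about (483,-262), with its slots at about 13°. I'll move above the dish.

Emit:
send_rows([
  [0.008,0.02,0.002],
  [0.021,0.051,0.005],
  [0.034,0.083,0.008],
  [0.047,0.115,0.01],
  [0.06,0.147,0.01],
  [0.074,0.179,0.01],
  [0.088,0.211,0.01],
  [0.102,0.243,0.01],
], grip=[0,0,0,0,0,0,0,0], yaw=[3,8,13,19,25,31,37,43])

```text
time_s: 0.77
ee_pos: [250.9, -310.6, 223.7]
ee_rot: [-180.0, -0.0, 58.3]
force: [0.6, 0.0, -0.8]
gripper_width: 46.1
gripper_force: 0.0
```

Emit:
send_rows([
  [0.013,0.033,0],
  [0.026,0.066,0],
  [0.04,0.099,0],
  [0.054,0.132,0],
  [0.068,0.165,0],
  [0.082,0.198,0],
  [0.095,0.231,0],
  [0.11,0.264,0],
], grip=[0,0,0,0,0,0,0,0], yaw=[6,12,18,24,30,36,42,47])

```text
time_s: 1.43
ee_pos: [360.5, -46.6, 223.9]
ee_rot: [-180.0, 0.0, 105.3]
force: [0.2, -1.0, 0.2]
gripper_width: 45.6
gripper_force: 0.0
```

Emit:
send_rows([
  [0.013,0.033,0],
  [0.026,0.066,0],
  [0.04,0.099,0],
  [0.054,0.132,0],
  [0.068,0.165,0],
  [0.082,0.198,0],
  [0.094,0.228,0],
  [0.103,0.248,0],
], grip=[0,0,0,0,0,0,0,0], yaw=[6,12,18,24,30,36,42,46])

```text
time_s: 2.1
ee_pos: [464.3, 202.4, 223.4]
ee_rot: [180.0, -0.0, 151.4]
force: [-0.3, 0.5, -0.2]
gripper_width: 45.3
gripper_force: 0.0
```

```bash
python3 - <<'E'
from h import *
g=grab('wrist','w1.png'); print(np.round(g['pose'],2).tolist(),g['fx'],g['cx'],g['cy']); s=env.state(); print(s['ee_pos'],s['ee_rot'],s['qpos'],s['gripper_width'])
E
```

```text
[[0.48, 0.85, 0.23, 399.24], [0.88, -0.46, -0.13, 236.84], [-0.0, 0.26, -0.96, 394.27], [0.0, 0.0, 0.0, 1.0]] 387.713994471734 322.086038023559 236.4898381801466
[466.06445146 204.90582841 223.27030404] [ 1.79793105e+02 -2.46693802e-02  1.51501727e+02] [ 22.33966381  11.93360327  97.18381638   0.15866715  70.73780908
 -39.21417216] 45.57679275029405
```

View pics/w1.png

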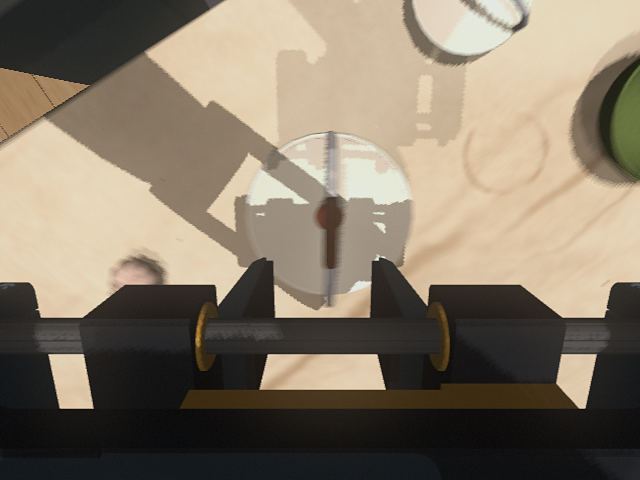

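The wrist picture shows the bar from (330,198) to (331,268), parallel to the fingers' plane, with the ball below it at (327,215).

```bash
python3 - <<'E'
from h import *
g=grab('wrist'); t=g['frame'][150:300,250:420].astype(int)
hsv=cv2.cvtColor(t.astype(np.uint8),cv2.COLOR_RGB2HSV)
print(t[230-150,315-250:345-250].tolist())
for v in range(195,275,6):
    row=t[v-150]; m=np.where((row.sum(1)<190)&(np.abs(np.arange(170)+250-331)<15))[0]+250
    print(v,m.min() if len(m) else None,m.max() if len(m) else None, len(m))
gt=dict(np.load('last_top.npz'));print(cast(gt,265.75,259,113)[:2])
for p in [(330,198),(331,268)]: print(cast(g,*p,113)[:2])
print(g['pose'][:3,3])
E
```

```text
[[112, 99, 89], [64, 49, 38], [68, 52, 39], [75, 55, 44], [75, 55, 44], [74, 54, 43], [77, 57, 46], [77, 55, 43], [79, 57, 45], [76, 57, 44], [76, 57, 43], [75, 53, 41], [74, 55, 45], [67, 51, 41], [83, 72, 62], [121, 112, 100], [135, 125, 112], [133, 124, 112], [137, 126, 114], [148, 138, 123], [163, 151, 136], [166, 152, 136], [165, 152, 136], [165, 152, 138], [164, 151, 134], [163, 149, 133], [163, 150, 135], [163, 152, 134], [163, 151, 134], [165, 151, 136]]
195 None None 0
201 317 329 10
207 317 330 13
213 317 334 14
219 317 334 15
225 317 332 16
231 317 328 12
237 317 328 12
243 317 328 12
249 317 328 12
255 317 327 11
261 317 327 11
267 317 326 10
273 None None 0
[463.26970899 200.47758735]
[445.45717765 221.90181087]
[493.63528012 196.84572415]
[400.60892799 238.74319056 394.10140756]
```

```bash
python3 - <<'E'
from h import *
g=dict(np.load('last_wrist.npz'))
a,b=cast(g,322.7,198,113),cast(g,321.8,270,113); d=a-b
print(a,b,(a+b)/2,np.degrees(np.arctan2(d[1],d[0])),np.linalg.norm(d))
s=env.state(); print(s['ee_pos'],s['ee_rot'])
E
```

```text
[442.89797336 217.21311609 113.        ] [491.67620104 189.86014287 113.        ] [467.2870872  203.53662948 113.        ] 150.71795096421994 55.924061362445016
[464.76100622 202.33139675 223.1507337 ] [ 1.79974494e+02 -3.44354444e-02  1.51229937e+02]
```

Alignment is good; descend and grip.

Emit:
send_rows([
  [0.0,0,-0.015],
  [0.0,0,-0.035],
  [0.001,0,-0.055],
  [0.001,0,-0.075],
  [0.001,0,-0.095],
  [0.001,0,-0.115],
  [0.001,0,-0.13],
  [0.001,0,-0.137],
], grip=[0,0,0,0,0,0,0,0], yaw=[0,0,0,0,0,0,0,0])

```text
time_s: 2.87
ee_pos: [462.9, 198.0, 84.9]
ee_rot: [-179.8, -0.2, 150.9]
force: [-0.6, 0.0, -1.0]
gripper_width: 45.4
gripper_force: 0.0
```

Emit:
send_rows([
  [0,0,0],
  [0,0,0],
  [0,0,0],
  [0,0,0],
  [0,0,0],
  [0,0,0],
  [0,0,0],
  [0,0,0],
], grip=[0,-0.3,-0.5,-0.6,-0.8,-1,-1,-1], yaw=[0,0,0,0,0,0,0,0], grip_force=35)

```text
time_s: 3.53
ee_pos: [465.9, 200.3, 87.8]
ee_rot: [179.8, 0.1, 151.0]
force: [2.2, 2.6, 2.0]
gripper_width: 10.8
gripper_force: 35.0
```

```bash
python3 - <<'E'
from h import *
g=grab('wrist','w2.png'); s=env.state(); print(s['ee_pos'],s['ee_rot'],s['gripper_width'],s['gripper_force'],s['force'],s['torque'])
E
```

```text
[465.94575882 200.31225687  87.81490184] [1.79842302e+02 9.55117922e-02 1.50998151e+02] 10.492056294103643 35.00055491924286 [1.48903593 3.86398326 4.46922475] [ 0.57940259 -0.37128049 -0.01175028]
```

View pics/w2.png

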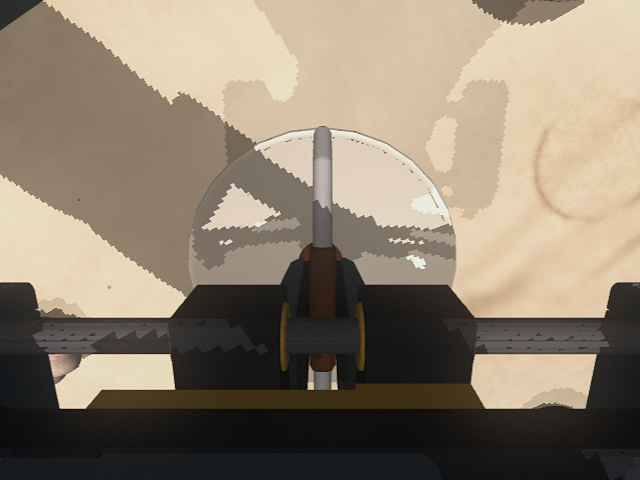

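Gripped at 35 N with the bar in the middle of the pads (322,247–372), and the ball still under the bar at (322,252). Now a gentle vertical lift.

Emit:
send_rows([
  [0,0,0.0005],
  [0,0,0.0015],
  [0,0,0.003],
  [0,0,0.005],
  [0,0,0.008],
  [0,0,0.012],
  [0,0,0.016],
  [0,0,0.021],
], grip=[-1,-1,-1,-1,-1,-1,-1,-1], yaw=[0,0,0,0,0,0,0,0])

```text
time_s: 4.25
ee_pos: [464.6, 199.4, 108.2]
ee_rot: [-180.0, -0.0, 151.0]
force: [0.2, -1.0, -2.9]
gripper_width: 10.7
gripper_force: 35.0
```

Emit:
send_rows([
  [0,0,0.006],
  [0,0,0.012],
  [0,0,0.019],
  [0,0,0.026],
  [0,0,0.033],
  [0,0,0.04],
  [0,0,0.047],
  [0,0,0.054],
], grip=[-1,-1,-1,-1,-1,-1,-1,-1], yaw=[0,0,0,0,0,0,0,0])

```text
time_s: 4.92
ee_pos: [464.8, 199.6, 162.7]
ee_rot: [180.0, 0.0, 151.0]
force: [0.5, 0.0, -3.6]
gripper_width: 10.7
gripper_force: 35.0
```

Emit:
send_rows([
  [0,0,0.007],
  [0,0,0.014],
  [0,0,0.021],
  [0,0,0.027],
  [0,0,0.032],
  [0,0,0.036],
  [0,0,0.039],
  [0,0,0.04],
], grip=[-1,-1,-1,-1,-1,-1,-1,-1], yaw=[0,0,0,0,0,0,0,0])

```text
time_s: 5.58
ee_pos: [465.0, 199.6, 202.5]
ee_rot: [180.0, 0.0, 151.0]
force: [-0.4, -0.1, -4.7]
gripper_width: 11.2
gripper_force: 35.0
```

```bash
python3 - <<'E'
from h import *
g=grab('wrist','w3.png'); t=grab('top'); sc=grab('scene'); s=env.state(); print(s['ee_pos'],s['ee_rot'],s['gripper_width'],s['gripper_force'],s['force'],s['torque'])
w=cv2.resize(g['frame'],(480,360))
a=sc['frame'][110:260,220:380]; a=cv2.resize(a,(320,300)); p=np.zeros((360,800,3),np.uint8); p[:,:480]=w; p[:300,480:]=a
cv2.imwrite('pics/c3.png',p[:,:,::-1])
E
```

```text
[464.68938618 199.51840719 201.80364193] [-1.79986811e+02 -1.51733818e-02  1.51000956e+02] 10.861877126355303 34.999269247055054 [ 0.78705491 -0.14184913 -3.67571829] [ 0.04274128 -0.16795083 -0.00659343]
```

View pics/c3.png

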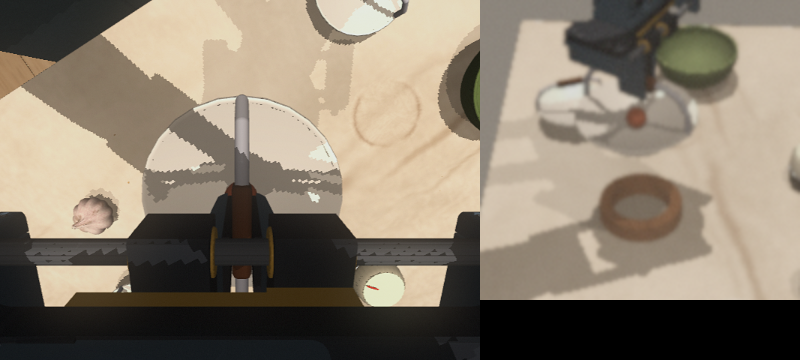

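Dish is lifted clear and level with the ball central, and the ring is left behind. I'll work out the bar-to-TCP offset and a place from which the wrist camera can see the stand.

```bash
python3 - <<'E'
from h import *
from scipy.spatial.transform import Rotation as R
s=env.state(); g=dict(np.load('last_wrist.npz')); f=g['frame'].astype(int)
T=np.eye(4); T[:3,:3]=R.from_euler('xyz',s['ee_rot'],degrees=True).as_matrix(); T[:3,3]=s['ee_pos']
C=np.linalg.inv(T)@g['pose']; np.save('cam_in_tool.npy',C); print(np.round(C,3).tolist())
# bar ends along column 322
for v in list(range(235,262,3))+list(range(360,384,3)): print(v,f[v,318:326].mean(0).round().tolist(),end=' ')
z=s['ee_pos'][2]-19+19*2+7.5
print()
for v in (246,373):
    p=cast(g,322.5,v,z); print(np.round(np.linalg.inv(T)@np.r_[p,1],1))
for P in [(520,-90,151),(540,-70,194),(500,-90,170),(560,-100,170)]:
    W=np.eye(4); W[:3,:3]=R.from_euler('xyz',[180,0,P[2]],degrees=True).as_matrix(); W[:3,3]=[P[0],P[1],202]
    g2=dict(g,pose=W@C); print(P,np.round(proj(g2,[482,-262,80])))
E
```

```text
[[-0.002, -0.965, -0.264, 73.648], [1.0, -0.002, -0.0, -0.77], [-0.0, -0.264, 0.965, -171.383], [0.0, 0.0, 0.0, 1.0]]
235 [94.0, 89.0, 87.0] 238 [94.0, 89.0, 87.0] 241 [92.0, 87.0, 86.0] 244 [93.0, 87.0, 86.0] 247 [72.0, 64.0, 59.0] 250 [50.0, 38.0, 30.0] 253 [54.0, 39.0, 30.0] 256 [54.0, 38.0, 29.0] 259 [53.0, 38.0, 28.0] 360 [57.0, 33.0, 20.0] 363 [56.0, 33.0, 20.0] 366 [57.0, 33.0, 20.0] 369 [54.0, 31.0, 19.0] 372 [119.0, 114.0, 114.0] 375 [112.0, 106.0, 106.0] 378 [112.0, 107.0, 106.0] 381 [113.0, 107.0, 106.0] 
[ 30.1  -0.6 -26.5   1. ]
[-26.7  -0.7 -26.5   1. ]
(520, -90, 151) [116. 288.]
(540, -70, 194) [80. 88.]
(500, -90, 170) [104. 244.]
(560, -100, 170) [ 91. 165.]
```

```bash
python3 - <<'E'
import numpy as np
t=np.arange(49)/48; s=10*t**3-15*t**4+6*t**5
P=np.outer(s,[55,-290,43])
for c in range(6): print((P[c*8+1:c*8+9]-np.round(P[c*8])).round(1).tolist())
from h import *
g=dict(np.load('last_top.npz')); print([cast(g,503,205,z).round() for z in (0,300,500)])
E
```

```text
[[0.0, -0.0, 0.0], [0.0, -0.2, 0.0], [0.1, -0.6, 0.1], [0.3, -1.5, 0.2], [0.5, -2.8, 0.4], [0.9, -4.7, 0.7], [1.4, -7.1, 1.1], [2.0, -10.3, 1.5]]
[[0.7, -4.1, 0.1], [1.5, -8.7, 0.8], [2.6, -14.0, 1.6], [3.7, -20.0, 2.5], [5.0, -26.7, 3.4], [6.4, -34.1, 4.5], [7.9, -42.2, 5.7], [9.5, -50.9, 7.0]]
[[1.3, -9.1, 1.4], [3.1, -18.8, 2.8], [5.1, -29.0, 4.3], [7.1, -39.5, 5.9], [9.1, -50.4, 7.5], [11.2, -61.4, 9.2], [13.4, -72.7, 10.8], [15.5, -84.0, 12.5]]
[[1.6, -11.3, 1.2], [3.8, -22.6, 2.8], [5.9, -33.6, 4.5], [7.9, -44.5, 6.1], [9.9, -55.0, 7.7], [11.9, -65.2, 9.2], [13.7, -74.9, 10.6], [15.5, -84.1, 12.0]]
[[2.1, -8.8, 1.3], [3.6, -16.9, 2.5], [5.0, -24.3, 3.6], [6.3, -31.0, 4.5], [7.4, -37.0, 5.4], [8.5, -42.3, 6.2], [9.3, -46.9, 6.9], [10.0, -50.7, 7.5]]
[[0.6, -2.9, 0.9], [1.1, -5.3, 1.3], [1.5, -7.2, 1.6], [1.7, -8.5, 1.8], [1.9, -9.4, 1.9], [2.0, -9.8, 2.0], [2.0, -10.0, 2.0], [2.0, -10.0, 2.0]]
[array([ 611., -451.,    0.]), array([ 549., -359.,  300.]), array([ 507., -297.,  500.])]
```

```bash
python3 - <<'E'
from h import *
g=dict(np.load('last_top.npz')); s=dict(np.load('last_scene.npz'))
for z in range(0,900,100): print(z,cast(g,503,205,z).round(),np.round(proj(s,cast(g,503,205,z))), cast(g,503,110,z).round(),np.round(proj(s,cast(g,503,110,z))))
E
```

```text
0 [ 611. -451.    0.] [364. 466.] [ 887. -472.    0.] [520. 481.]
100 [ 590. -420.  100.] [355. 423.] [ 850. -440.  100.] [509. 437.]
200 [ 569. -389.  200.] [345. 375.] [ 812. -408.  200.] [497. 388.]
300 [ 549. -359.  300.] [334. 322.] [ 775. -376.  300.] [483. 334.]
400 [ 528. -328.  400.] [322. 263.] [ 737. -343.  400.] [468. 274.]
500 [ 507. -297.  500.] [309. 196.] [ 700. -311.  500.] [451. 206.]
600 [ 487. -266.  600.] [294. 121.] [ 663. -279.  600.] [431. 130.]
700 [ 466. -235.  700.] [276.  35.] [ 625. -247.  700.] [409.  43.]
800 [ 445. -204.  800.] [256. -63.] [ 588. -215.  800.] [384. -57.]
```

Emit:
send_rows([
  [0,0,0],
  [0,-0.0002,0],
  [0.0001,-0.0006,0],
  [0.0003,-0.0015,0],
  [0.0005,-0.0028,0],
  [0.0009,-0.0047,0],
  [0.0014,-0.0071,0],
  [0.002,-0.01,0],
], grip=[-1,-1,-1,-1,-1,-1,-1,-1], yaw=[0,0,0.1,0.2,0.4,0.7,1.1,1.5])

```text
time_s: 6.4
ee_pos: [466.9, 189.3, 202.0]
ee_rot: [180.0, 0.0, 152.5]
force: [-0.1, -0.3, -3.0]
gripper_width: 10.7
gripper_force: 35.0
```

Emit:
send_rows([
  [0.0007,-0.004,0],
  [0.0015,-0.0087,0],
  [0.0026,-0.014,0],
  [0.0037,-0.02,0],
  [0.005,-0.0267,0],
  [0.0064,-0.0341,0],
  [0.0079,-0.0422,0],
  [0.0095,-0.051,0],
], grip=[-1,-1,-1,-1,-1,-1,-1,-1], yaw=[0.6,1.3,2.1,3,3.9,5,6.2,7.5])

```text
time_s: 7.07
ee_pos: [476.4, 137.8, 202.0]
ee_rot: [180.0, 0.0, 160.1]
force: [0.2, -0.3, -3.4]
gripper_width: 10.8
gripper_force: 35.0
```

Emit:
send_rows([
  [0.0018,-0.0093,0],
  [0.0036,-0.019,0],
  [0.0055,-0.029,0],
  [0.0075,-0.0395,0],
  [0.0095,-0.0504,0],
  [0.0116,-0.0614,0],
  [0.0138,-0.0727,0],
  [0.016,-0.084,0],
], grip=[-1,-1,-1,-1,-1,-1,-1,-1], yaw=[1.4,2.8,4.3,5.9,7.5,9.2,10.8,12.5])

```text
time_s: 7.73
ee_pos: [492.4, 53.5, 202.0]
ee_rot: [-180.0, 0.0, 172.6]
force: [1.0, 0.5, -3.8]
gripper_width: 10.9
gripper_force: 35.0
```

Emit:
send_rows([
  [0.0021,-0.0113,0],
  [0.0042,-0.0226,0],
  [0.0063,-0.0336,0],
  [0.0083,-0.0445,0],
  [0.0103,-0.055,0],
  [0.0122,-0.0652,0],
  [0.014,-0.0749,0],
  [0.0158,-0.084,0],
], grip=[-1,-1,-1,-1,-1,-1,-1,-1], yaw=[1.7,3.3,5,6.6,8.2,9.7,11.1,12.5])

```text
time_s: 8.4
ee_pos: [508.1, -30.5, 202.0]
ee_rot: [-180.0, -0.0, -174.9]
force: [-0.7, -0.7, -3.3]
gripper_width: 10.9
gripper_force: 35.0
```

Emit:
send_rows([
  [0.0017,-0.0088,0],
  [0.0032,-0.0169,0],
  [0.0046,-0.0243,0],
  [0.0059,-0.031,0],
  [0.007,-0.037,0],
  [0.008,-0.0423,0],
  [0.0089,-0.0469,0],
  [0.0096,-0.0508,0],
], grip=[-1,-1,-1,-1,-1,-1,-1,-1], yaw=[1.3,2.5,3.6,4.6,5.5,6.3,7,7.6])

```text
time_s: 9.07
ee_pos: [517.7, -80.8, 202.0]
ee_rot: [180.0, 0.0, -167.4]
force: [0.0, -0.2, -3.2]
gripper_width: 10.5
gripper_force: 35.0
```

Emit:
send_rows([
  [0.0006,-0.0031,0],
  [0.0011,-0.0056,0],
  [0.0015,-0.0075,0],
  [0.0018,-0.0088,0],
  [0.002,-0.0096,0],
  [0.002,-0.01,0],
  [0.002,-0.0102,0],
  [0.002,-0.0102,0],
], grip=[-1,-1,-1,-1,-1,-1,-1,-1], yaw=[0.5,0.9,1.2,1.3,1.4,1.4,1.4,1.4])

```text
time_s: 9.73
ee_pos: [519.7, -90.4, 202.0]
ee_rot: [180.0, -0.0, -166.0]
force: [-0.3, 0.7, -3.7]
gripper_width: 10.8
gripper_force: 35.0
```

```bash
python3 - <<'E'
from h import *
g=grab('wrist'); t=grab('top'); sc=grab('scene'); s=env.state(); print(s['ee_pos'],s['ee_rot'],s['gripper_width'],s['force'])
np.savez('st.npz',p=s['ee_pos'],r=s['ee_rot'])
w=cv2.resize(g['frame'],(480,360))
p=np.zeros((590,800,3),np.uint8); p[:360,:480]=w; p[:300,480:]=cv2.resize(sc['frame'][250:400,230:390],(320,300)); p[300:590,480:]=cv2.resize(t['frame'][200:345,330:490],(320,290))
p[360:580,:220]=cv2.resize(g['frame'][60:170,50:160],(220,220))
cv2.imwrite('pics/c4.png',p[:,:,::-1])
E
```

```text
[519.68311539 -90.33310639 201.98420016] [ 1.79991698e+02 -1.04696378e-03 -1.65993771e+02] 10.76956815090645 [-0.25785767 -0.5524304  -3.62880221]
```

View pics/c4.png

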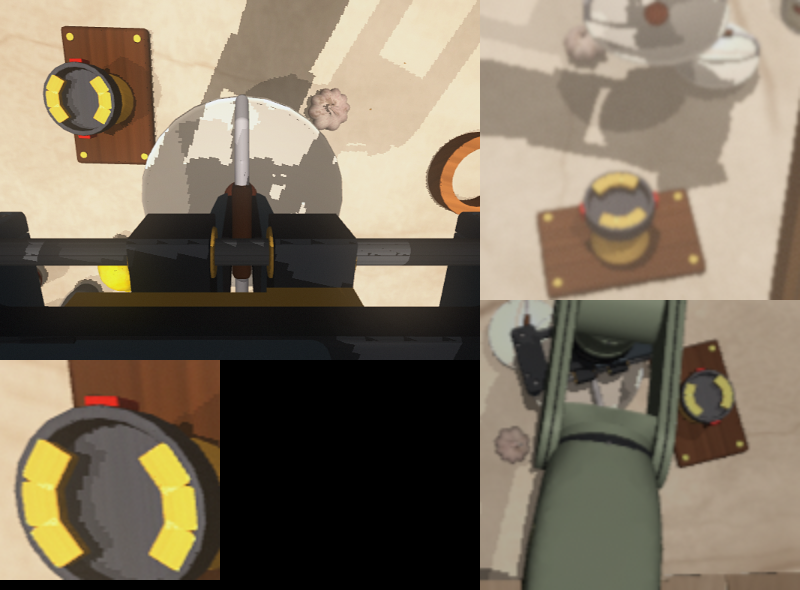

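Three views of the stand: in the composite's wrist view the socket is at (80,98), its tabs at (58,100) and (103,95), and the red blocks at (77,61) and (83,136). The plate's long side is nearly upright there, so the slots are about parallel to the bar.

```bash
python3 - <<'E'
from h import *
roi={'wrist':(40,200,40,180),'top':(225,275,420,465),'scene':(330,372,275,325)}
for n,(r0,r1,c0,c1) in roi.items():
    g=dict(np.load(f'last_{n}.npz')); hsv=cv2.cvtColor(g['frame'],cv2.COLOR_RGB2HSV)
    H,S,V=[hsv[...,i].astype(int) for i in range(3)]
    out=[]
    for nm,m in (('tab',(H>20)&(H<35)&(S>120)&(V>(150 if n!='top' else 120))),('red',((H<6)|(H>172))&(S>170)&(V>100))):
        mm=np.zeros(H.shape,np.uint8); mm[r0:r1,c0:c1]=m[r0:r1,c0:c1]
        k,l,st,ce=cv2.connectedComponentsWithStats(mm)
        o=np.argsort(-st[1:,4])[:4]+1
        print(n,nm,[(st[i,4],ce[i].round(1).tolist(),cast(g,*ce[i],80 if nm=='tab' else 74)[:2].round(1).tolist()) for i in o])
    V2=cv2.cvtColor(g['frame'],cv2.COLOR_RGB2GRAY)
E
```

```text
wrist tab [(np.int32(1008), [135.7, 132.8], [481.8, -241.1]), (np.int32(1008), [73.0, 131.0], [491.5, -285.7]), (np.int32(81), [92.6, 48.5], [432.6, -276.7]), (np.int32(14), [178.6, 50.5], [419.5, -218.7])]
wrist red [(np.int32(81), [100.4, 79.9], [451.8, -272.8]), (np.int32(70), [112.4, 182.1], [523.5, -256.9])]
top tab [(np.int32(52), [451.8, 245.2], [490.6, -285.0]), (np.int32(23), [436.2, 252.1], [473.3, -243.0]), (np.int32(12), [434.5, 244.5], [493.5, -239.8]), (np.int32(7), [459.3, 271.4], [421.0, -300.1])]
top red [(np.int32(4), [439.5, 234.0], [522.0, -255.7]), (np.int32(4), [447.5, 260.8], [450.5, -272.5])]
scene tab [(np.int32(7), [303.6, 341.1], [494.8, -241.6]), (np.int32(4), [298.0, 340.8], [483.9, -240.9]), (np.int32(2), [307.0, 341.5], [501.6, -242.2]), (np.int32(2), [291.5, 342.5], [471.3, -245.4])]
scene red []
```

```bash
python3 - <<'E'
import numpy as np
t=np.arange(41)/40; s=10*t**3-15*t**4+6*t**5
P=np.outer(s,[-31.7,-172.6,-1.5])
for c in range(5): print(P[c*8].round(1),(P[c*8+1:c*8+9]-np.round(P[c*8],1)).round(1).tolist())
E
```

```text
[-0. -0. -0.] [[-0.0, -0.0, -0.0], [-0.0, -0.2, -0.0], [-0.1, -0.6, -0.0], [-0.3, -1.5, -0.0], [-0.5, -2.8, -0.0], [-0.8, -4.6, -0.0], [-1.3, -7.0, -0.1], [-1.8, -10.0, -0.1]]
[ -1.8 -10.   -0.1] [[-0.7, -3.6, -0.0], [-1.5, -7.9, -0.1], [-2.4, -12.7, -0.1], [-3.4, -18.1, -0.1], [-4.5, -24.1, -0.2], [-5.7, -30.6, -0.3], [-6.9, -37.5, -0.3], [-8.3, -44.8, -0.4]]
[-10.1 -54.8  -0.5] [[-1.4, -7.6, -0.0], [-2.8, -15.4, -0.1], [-4.3, -23.4, -0.2], [-5.8, -31.5, -0.2], [-7.2, -39.6, -0.3], [-8.7, -47.6, -0.4], [-10.1, -55.4, -0.5], [-11.5, -63.0, -0.5]]
[ -21.6 -117.8   -1. ] [[-1.4, -7.3, -0.1], [-2.6, -14.2, -0.1], [-3.8, -20.7, -0.2], [-4.9, -26.7, -0.3], [-5.9, -32.1, -0.3], [-6.8, -36.9, -0.3], [-7.6, -41.2, -0.4], [-8.3, -44.8, -0.4]]
[ -29.9 -162.6   -1.4] [[-0.5, -3.0, -0.0], [-1.0, -5.4, -0.1], [-1.3, -7.2, -0.1], [-1.5, -8.5, -0.1], [-1.7, -9.4, -0.1], [-1.8, -9.8, -0.1], [-1.8, -10.0, -0.1], [-1.8, -10.0, -0.1]]
```

Emit:
send_rows([
  [0,0,0],
  [0,-0.0002,0],
  [-0.0001,-0.0006,0],
  [-0.0003,-0.0015,0],
  [-0.0005,-0.0028,0],
  [-0.0008,-0.0046,0],
  [-0.0013,-0.007,0],
  [-0.0018,-0.01,0],
], grip=[-1,-1,-1,-1,-1,-1,-1,-1], yaw=[0,0,0,0,0,0,-0.1,-0.1])

```text
time_s: 10.55
ee_pos: [517.9, -100.6, 202.0]
ee_rot: [180.0, -0.0, -166.1]
force: [0.3, 0.2, -3.6]
gripper_width: 10.8
gripper_force: 35.0
```

Emit:
send_rows([
  [-0.0007,-0.0036,0],
  [-0.0015,-0.0079,0],
  [-0.0024,-0.0127,0],
  [-0.0034,-0.0181,0],
  [-0.0045,-0.0241,0],
  [-0.0057,-0.0306,0],
  [-0.0069,-0.0375,0],
  [-0.0083,-0.0448,0],
], grip=[-1,-1,-1,-1,-1,-1,-1,-1], yaw=[0,-0.1,-0.1,-0.1,-0.2,-0.3,-0.3,-0.4])

```text
time_s: 11.22
ee_pos: [509.5, -146.0, 202.0]
ee_rot: [180.0, -0.0, -166.5]
force: [0.1, 0.4, -3.9]
gripper_width: 10.7
gripper_force: 35.0
```

Emit:
send_rows([
  [-0.0014,-0.0076,0],
  [-0.0028,-0.0154,0],
  [-0.0043,-0.0234,0],
  [-0.0058,-0.0315,0],
  [-0.0072,-0.0396,0],
  [-0.0087,-0.0476,0],
  [-0.0101,-0.0554,0],
  [-0.0115,-0.063,0],
], grip=[-1,-1,-1,-1,-1,-1,-1,-1], yaw=[0,-0.1,-0.2,-0.2,-0.3,-0.4,-0.5,-0.5])

```text
time_s: 11.88
ee_pos: [497.9, -209.1, 201.9]
ee_rot: [180.0, -0.0, -167.0]
force: [0.4, -0.5, -4.5]
gripper_width: 10.6
gripper_force: 35.0
```

Emit:
send_rows([
  [-0.0014,-0.0073,0],
  [-0.0026,-0.0142,0],
  [-0.0038,-0.0207,0],
  [-0.0049,-0.0267,0],
  [-0.0059,-0.0321,0],
  [-0.0068,-0.0369,0],
  [-0.0076,-0.0412,0],
  [-0.0083,-0.0448,0],
], grip=[-1,-1,-1,-1,-1,-1,-1,-1], yaw=[-0.1,-0.1,-0.2,-0.3,-0.3,-0.3,-0.4,-0.4])

```text
time_s: 12.55
ee_pos: [489.7, -253.4, 202.0]
ee_rot: [180.0, 0.0, -167.4]
force: [-0.6, 0.5, -3.6]
gripper_width: 10.9
gripper_force: 35.0
```

Emit:
send_rows([
  [-0.0005,-0.003,0],
  [-0.001,-0.0054,0],
  [-0.0013,-0.0072,0],
  [-0.0015,-0.0085,0],
  [-0.0017,-0.0094,0],
  [-0.0018,-0.0098,0],
  [-0.0018,-0.01,0],
  [-0.0018,-0.01,0],
], grip=[-1,-1,-1,-1,-1,-1,-1,-1], yaw=[0,-0.1,-0.1,-0.1,-0.1,-0.1,-0.1,-0.1])

```text
time_s: 13.22
ee_pos: [488.1, -262.9, 202.0]
ee_rot: [180.0, 0.0, -167.5]
force: [0.9, -0.1, -4.1]
gripper_width: 10.8
gripper_force: 35.0
```

```bash
python3 - <<'E'
from h import *
g=grab('wrist'); t=grab('top'); sc=grab('scene'); s=env.state(); print(s['ee_pos'],s['ee_rot'],s['qpos'].round(1),s['force'])
p=np.zeros((480,800,3),np.uint8); p[:300,:400]=cv2.resize(g['frame'],(400,300)); p[:,400:]=cv2.resize(sc['frame'][270:390,240:340],(400,480))
p[300:480,:300]=cv2.resize(t['frame'][200:290,380:530],(300,180))
cv2.imwrite('pics/c5.png',p[:,:,::-1])
# predicted pixel of socket centre & dish axis at several heights in scene
print('sock',proj(sc,[486.5,-263.8,80]),'dish foot',proj(sc,[s['ee_pos'][0]-1.6,s['ee_pos'][1]-.4,121]),'rim c',proj(sc,[s['ee_pos'][0]-1.6,s['ee_pos'][1]-.4,171]))
E
```

```text
[ 488.04926372 -262.93602073  202.00189516] [ 1.79994576e+02  2.49577365e-03 -1.67492938e+02] [ -29.5   16.9   93.5    0.    69.6 -132. ] [ 0.12481443 -0.10837589 -3.65600236]
sock (np.float64(298.8002402321588), np.float64(350.62158808183733)) dish foot (np.float64(298.50608145887946), np.float64(337.94627235936855)) rim c (np.float64(298.14456654538674), np.float64(321.79820909987825))
```

View pics/c5.png

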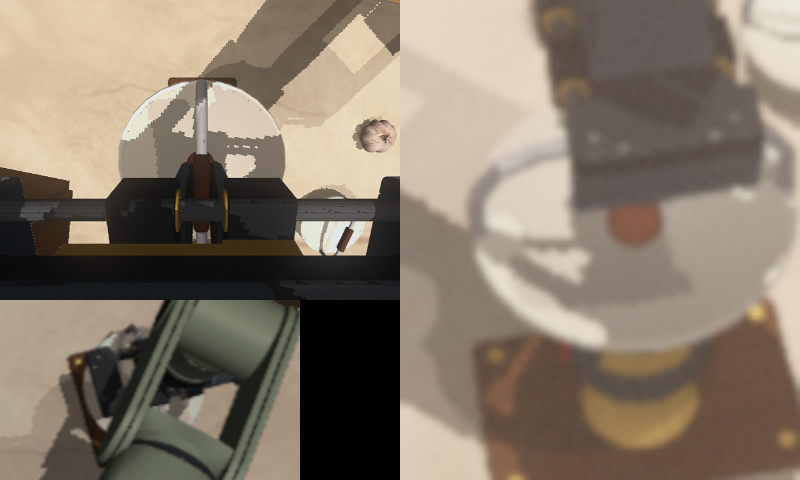

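The dish hangs level over the socket, with the ball at scene pixel (299,325), where the axis predicts it. Descend.

Emit:
send_rows([
  [0,0,-0.001],
  [0,0,-0.003],
  [0,0,-0.007],
  [0,0,-0.012],
  [0,0,-0.018],
  [0,0,-0.024],
  [0,0,-0.03],
  [0,0,-0.034],
], grip=[-1,-1,-1,-1,-1,-1,-1,-1], yaw=[0,0,0,0,0,0,0,0])

```text
time_s: 14.03
ee_pos: [487.6, -262.8, 166.8]
ee_rot: [179.9, -0.1, -167.5]
force: [0.4, 0.0, -3.5]
gripper_width: 11.0
gripper_force: 35.0
```

Emit:
send_rows([
  [0,0,-0.002],
  [0,0,-0.004],
  [0,0,-0.006],
  [0,0,-0.0075],
  [0,0,-0.009],
  [0,0,-0.0105],
  [0,0,-0.012],
  [0,0,-0.013],
], grip=[-1,-1,-1,-1,-1,-1,-1,-1], yaw=[0,0,0,0,0,0,0,0])

```text
time_s: 14.7
ee_pos: [488.0, -263.0, 154.9]
ee_rot: [180.0, -0.0, -167.5]
force: [-0.7, -0.2, -3.5]
gripper_width: 10.4
gripper_force: 35.0
```

Emit:
send_rows([
  [0,0,-0.001],
  [0,0,-0.002],
  [0,0,-0.003],
  [0,0,-0.004],
  [0,0,-0.005],
  [0,0,-0.006],
  [0,0,-0.007],
  [0,0,-0.007],
], grip=[-1,-1,-1,-1,-1,-1,-1,-1], yaw=[0,0,0,0,0,0,0,0])

```text
time_s: 15.37
ee_pos: [487.9, -263.0, 147.7]
ee_rot: [180.0, -0.0, -167.5]
force: [0.1, 0.9, -2.4]
gripper_width: 10.7
gripper_force: 35.0
```

Emit:
send_rows([
  [0,0,-0.0005],
  [0,0,-0.001],
  [0,0,-0.0015],
  [0,0,-0.0015],
], grip=[-1,-1,-1,-1], yaw=[0,0,0,0])

```text
time_s: 15.7
ee_pos: [488.1, -263.1, 146.7]
ee_rot: [-180.0, 0.0, -167.5]
force: [-0.4, 0.2, -2.5]
gripper_width: 10.8
gripper_force: 35.0
```

```bash
python3 - <<'E'
from h import *
s=env.state(); print(s['ee_pos'],s['force'],s['torque'])
sc=grab('scene'); p=cv2.resize(sc['frame'][290:390,240:360],(720,600)); cv2.imwrite('pics/c6.png',p[:,:,::-1])
for z in (146,): print(proj(sc,[486.5,-263.8,108]),proj(sc,[486.5,-263.8,115]))
hsv=cv2.cvtColor(sc['frame'],cv2.COLOR_RGB2HSV).astype(int)
E
```

```text
[ 488.09244727 -263.07024007  146.73567899] [-0.43122249  0.24104859 -2.46882412] [ 0.15438494 -0.01046976  0.01425205]
(np.float64(298.6113795604408), np.float64(342.1771534273089)) (np.float64(298.5630848353911), np.float64(340.0177750552503))
```

Emit:
send_rows([
  [0,0,-0.0005],
  [0,0,-0.001],
  [0,0,-0.001],
  [0,0,-0.001],
], grip=[-1,-1,-1,-1], yaw=[0,0,0,0])

```text
time_s: 16.08
ee_pos: [488.2, -263.2, 146.7]
ee_rot: [-180.0, 0.0, -167.5]
force: [-1.5, 0.7, 4.4]
gripper_width: 10.8
gripper_force: 35.0
```

Emit:
send_rows([
  [0,0,-0.0005],
  [0,0,-0.001],
  [0,0,-0.001],
  [0,0,-0.001],
], grip=[-1,-1,-1,-1], yaw=[0,0,0,0])

```text
time_s: 16.42
ee_pos: [488.3, -263.3, 146.7]
ee_rot: [-179.9, 0.1, -167.5]
force: [-3.5, 1.8, 10.4]
gripper_width: 10.7
gripper_force: 35.0
```

Fully seated: hard contact at TCP z 146.7 (origin about 65), and the force rises with further command. I'll relieve the push, then turn -90° slowly.

Emit:
send_rows([
  [0,0,0.001],
  [0,0,0.002],
  [0,0,0.0024],
  [0,0,0.0024],
], grip=[-1,-1,-1,-1], yaw=[0,0,0,0])

```text
time_s: 16.75
ee_pos: [488.1, -263.1, 146.7]
ee_rot: [180.0, 0.0, -167.5]
force: [-0.7, 0.5, -0.6]
gripper_width: 10.9
gripper_force: 35.0
```

```bash
python3 - <<'E'
import numpy as np
t=np.arange(49)/48; s=10*t**3-15*t**4+6*t**5
for c in range(6): print((90*s[c*8]).round(1),(90*(s[c*8+1:c*8+9]-s[c*8])).round(1).tolist())
E
```

```text
0.0 [0.0, 0.1, 0.2, 0.5, 0.9, 1.4, 2.2, 3.2]
3.2 [1.2, 2.6, 4.3, 6.1, 8.2, 10.5, 13.0, 15.7]
18.9 [2.9, 5.9, 9.0, 12.3, 15.7, 19.1, 22.6, 26.1]
45.0 [3.5, 7.0, 10.4, 13.8, 17.1, 20.2, 23.2, 26.1]
71.1 [2.7, 5.2, 7.5, 9.6, 11.4, 13.1, 14.5, 15.7]
86.8 [1.0, 1.7, 2.3, 2.7, 3.0, 3.1, 3.2, 3.2]
```

Emit:
send_rows([
  [0,0,0.0002],
  [0,0,0.0003],
  [0,0,0.0003],
  [0,0,0.0003],
  [0,0,0.0003],
  [0,0,0.0003],
  [0,0,0.0003],
  [0,-0.0001,0.0003],
], grip=[-1,-1,-1,-1,-1,-1,-1,-1], yaw=[0,-0.1,-0.2,-0.5,-0.9,-1.4,-2.2,-3.2])

```text
time_s: 17.42
ee_pos: [487.9, -263.1, 147.0]
ee_rot: [180.0, -0.0, -170.8]
force: [-0.3, -1.0, -2.8]
gripper_width: 11.1
gripper_force: 35.0
```

Emit:
send_rows([
  [0,0,0],
  [0,-0.0001,0],
  [0,-0.0001,0],
  [0,-0.0002,0],
  [0,-0.0002,0],
  [-0.0001,-0.0003,0],
  [-0.0001,-0.0003,0],
  [-0.0001,-0.0004,0],
], grip=[-1,-1,-1,-1,-1,-1,-1,-1], yaw=[-1.2,-2.6,-4.3,-6.1,-8.2,-10.5,-13,-15.7])

```text
time_s: 18.08
ee_pos: [487.9, -263.5, 147.2]
ee_rot: [180.0, 0.0, 173.4]
force: [0.3, 0.3, -3.3]
gripper_width: 10.7
gripper_force: 35.0
```

Emit:
send_rows([
  [0,-0.0001,0],
  [0,-0.0002,0],
  [-0.0001,-0.0003,0],
  [-0.0001,-0.0003,0],
  [-0.0002,-0.0004,0],
  [-0.0002,-0.0005,0],
  [-0.0003,-0.0005,0],
  [-0.0003,-0.0006,0],
], grip=[-1,-1,-1,-1,-1,-1,-1,-1], yaw=[-2.9,-5.9,-9,-12.3,-15.7,-19.1,-22.6,-26.1])

```text
time_s: 18.75
ee_pos: [487.6, -264.1, 147.2]
ee_rot: [180.0, -0.0, 147.3]
force: [-0.2, 0.2, -3.5]
gripper_width: 10.7
gripper_force: 35.0
```

Emit:
send_rows([
  [0,-0.0001,0],
  [-0.0001,-0.0001,0],
  [-0.0001,-0.0002,0],
  [-0.0002,-0.0003,0],
  [-0.0002,-0.0003,0],
  [-0.0003,-0.0004,0],
  [-0.0003,-0.0004,0],
  [-0.0004,-0.0005,0],
], grip=[-1,-1,-1,-1,-1,-1,-1,-1], yaw=[-3.5,-7,-10.4,-13.8,-17.1,-20.2,-23.2,-26.1])

```text
time_s: 19.42
ee_pos: [487.2, -264.6, 147.2]
ee_rot: [180.0, 0.0, 121.2]
force: [1.1, 0.1, -3.8]
gripper_width: 10.4
gripper_force: 35.0
```

Emit:
send_rows([
  [0,0,0],
  [-0.0001,0,0],
  [-0.0001,-0.0001,0],
  [-0.0002,-0.0001,0],
  [-0.0002,-0.0001,0],
  [-0.0003,-0.0002,0],
  [-0.0003,-0.0002,0],
  [-0.0004,-0.0002,0],
], grip=[-1,-1,-1,-1,-1,-1,-1,-1], yaw=[-2.7,-5.2,-7.5,-9.6,-11.4,-13.1,-14.5,-15.7])

```text
time_s: 20.08
ee_pos: [486.8, -264.8, 147.2]
ee_rot: [180.0, 0.0, 105.6]
force: [-0.5, -0.8, -3.1]
gripper_width: 10.8
gripper_force: 35.0
```

Emit:
send_rows([
  [0,0,0],
  [0,0,0],
  [0,0,0],
  [0,0,0],
  [0,0,0],
  [0,0,0],
  [0,0,0],
  [0,0,0],
], grip=[-1,-1,-1,-1,-1,-1,-1,-1], yaw=[-1,-1.7,-2.3,-2.7,-3,-3.1,-3.2,-3.2])

```text
time_s: 20.75
ee_pos: [486.8, -264.8, 147.2]
ee_rot: [180.0, -0.0, 102.5]
force: [0.4, -0.1, -4.4]
gripper_width: 10.9
gripper_force: 35.0
```

```bash
python3 - <<'E'
from h import *
s=env.state(); print(s['ee_pos'],s['ee_rot'],s['force'],s['torque'])
sc=grab('scene'); w=grab('wrist'); p=np.zeros((600,800,3),np.uint8); p[:,400:]=cv2.resize(sc['frame'][280:400,250:330],(400,600)); p[:300,:400]=cv2.resize(w['frame'],(400,300)); cv2.imwrite('pics/c7.png',p[:,:,::-1])
E
```

```text
[ 486.82062535 -264.81141137  147.1658126 ] [ 1.79996365e+02 -9.42039133e-04  1.02496970e+02] [ 0.405087   -0.09428357 -4.40426957] [-0.00377206 -0.15105846 -0.02083381]
```

View pics/c7.png

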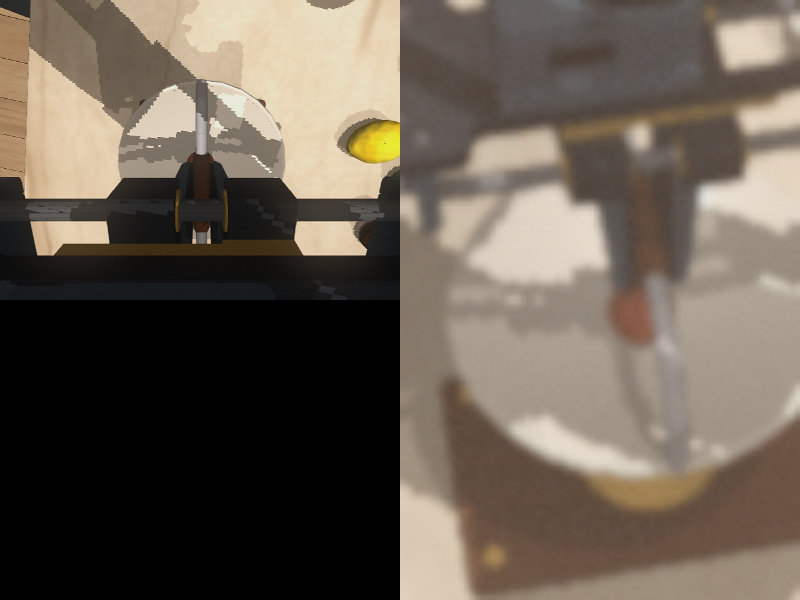

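The turn met no resistance, and the ball is still in the middle (630,315). Now draw up slowly: 3 mm play + 40 mm.

Emit:
send_rows([
  [0,0,0.0004],
  [0,0,0.0008],
  [0,0,0.0013],
  [0,0,0.0018],
  [0,0,0.0024],
  [0,0,0.003],
  [0,0,0.0036],
  [0,0,0.0044],
], grip=[-1,-1,-1,-1,-1,-1,-1,-1], yaw=[0,0,0,0,0,0,0,0])

```text
time_s: 21.52
ee_pos: [486.7, -264.8, 151.2]
ee_rot: [-180.0, -0.0, 102.5]
force: [0.8, -1.0, -6.5]
gripper_width: 10.6
gripper_force: 35.0
```

Emit:
send_rows([
  [0,0,0.001],
  [0,0,0.0022],
  [0,0,0.0036],
  [0,0,0.005],
  [0,0,0.0065],
  [0,0,0.008],
  [0,0,0.01],
  [0,0,0.012],
], grip=[-1,-1,-1,-1,-1,-1,-1,-1], yaw=[0,0,0,0,0,0,0,0])

```text
time_s: 22.18
ee_pos: [486.8, -264.8, 163.7]
ee_rot: [-180.0, -0.0, 102.5]
force: [-0.2, -0.4, -7.0]
gripper_width: 10.7
gripper_force: 35.0
```

The added load of about 3 N says the post is coming along. Finish the lift.

Emit:
send_rows([
  [0,0,0.002],
  [0,0,0.004],
  [0,0,0.006],
  [0,0,0.008],
  [0,0,0.01],
  [0,0,0.012],
  [0,0,0.0138],
  [0,0,0.0155],
], grip=[-1,-1,-1,-1,-1,-1,-1,-1], yaw=[0,0,0,0,0,0,0,0])

```text
time_s: 22.85
ee_pos: [486.8, -264.8, 179.3]
ee_rot: [180.0, -0.0, 102.5]
force: [-0.2, -0.1, -6.5]
gripper_width: 10.6
gripper_force: 35.0
```

Emit:
send_rows([
  [0,0,0.0018],
  [0,0,0.0036],
  [0,0,0.0054],
  [0,0,0.007],
  [0,0,0.0085],
  [0,0,0.0097],
  [0,0,0.0106],
  [0,0,0.011],
], grip=[-1,-1,-1,-1,-1,-1,-1,-1], yaw=[0,0,0,0,0,0,0,0])

```text
time_s: 23.52
ee_pos: [486.8, -264.8, 190.2]
ee_rot: [180.0, -0.0, 102.5]
force: [-0.2, 0.8, -5.9]
gripper_width: 10.8
gripper_force: 35.0
```

Emit:
send_rows([
  [0,0,0],
  [0,0,0],
  [0,0,0],
  [0,0,0],
  [0,0,0],
  [0,0,0],
  [0,0,0],
  [0,0,0],
], grip=[-1,-1,-1,-1,-1,-1,-1,-1], yaw=[0,0,0,0,0,0,0,0])

```text
time_s: 24.18
ee_pos: [486.8, -264.8, 190.1]
ee_rot: [180.0, 0.0, 102.5]
force: [-0.1, 1.4, -6.1]
gripper_width: 10.6
gripper_force: 35.0
```

```bash
python3 - <<'E'
from h import *
s=env.state(); print(s['ee_pos'],s['ee_rot'],s['force'],s['torque'])
sc=grab('scene'); w=grab('wrist'); p=np.zeros((600,800,3),np.uint8); p[:,360:]=cv2.resize(sc['frame'][270:390,250:338],(440,600)); p[:270,:360]=cv2.resize(w['frame'],(360,270)); cv2.imwrite('pics/c8.png',p[:,:,::-1])
E
```

```text
[ 486.82741216 -264.84693101  190.08435326] [1.79993108e+02 1.46403772e-03 1.02498486e+02] [-0.1290476   1.35090082 -6.08767976] [ 0.06768144 -0.06194533  0.0254875 ]
```

View pics/c8.png

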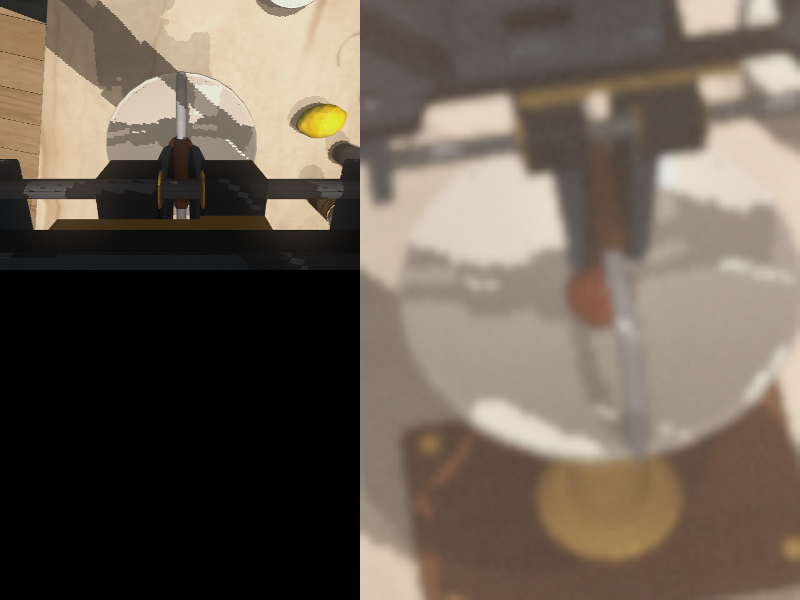

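The dish is up and level with the ball in the middle (595,295). The sleeve shows below at (610,500), and the extra 2.5 N matches the post's weight. Handing in.

```bash
python3 -c "
from workcell import env
print(env.job_done())"
```

```text
the job is handed in; nothing more can be done
None
```

The job is handed in at about 24 s of the 66 s limit: the dish is locked in the socket and held level with the post up about 40 mm (worked out from the tool's height and the added 2.5 N load), and the ball is in the middle.

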